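# Mark a slide tray in the pathology lab's tray marker

### The arm

A 7-joint arm with a two-finger parallel gripper is mounted at the origin on the work surface. World frame = base frame: x ahead of the robot, y to its left, z up, the work surface at z = 0. Lengths are in m, angles in degrees, forces in N, time in s.
With the tool pointing down it reaches from about 0.4 to 0.925 m from the base axis. Payload 5.6 kg.
Tool frame: the origin (TCP) lies at the very end of the fingers, on their centre line; the grasp point (between the pads) lies 19 mm behind it (manip.grip_depth is the distance from the TCP to the grasp point, in m); z points along the fingers, y is the line along which they close (so a half turn about z gives the same grasp; the last joint's range is limited). The gripper opens to 85 mm and grips with 20 to 120 N. Pads are 22 mm wide; open, the fingers measure 114 mm over their backs; the gripper's body (76 mm by 85 mm) begins 54 mm behind the grasp point. The pads swing forward as they close: fully open they stand 13 mm farther back than shut.
Start: joints at [-77.578, 26.786, -0.665, 91.828, 0.344, 61.387, -3.226], TCP at [0.167, 0.628, 0.231] pointing down, gripper open.
Joint ranges: [-144.91, 144.91], [-17.63, 115.5], [-89.93, 88.59], [15.96, 139.68], [-74.01, 254.01], [8.47, 105.57], [-167.45, 167.45]. Speed limits (degrees/s): [147.25, 147.25, 180, 180, 180, 180, 180].

### API

Orientations are given as a 3x3 rotation matrix whose columns are the frame's x, y, z axes.
In Python, from workcell import manip gives the robot as it stands.
- The arm moves only by the tool move_arm, never from a script. Its argument "plan" is a list of rows, each a list of 7 numbers: the shift along the tool's x, y, z normalised to -1 to 1, where 1 is 80 mm, then the turn, a rotation vector about the tool's x, y, z normalised to -1 to 1, where 1 is 30 degrees, then the closure, from -1 (fully open) to 1 (shut), so that 0 is half open. In form: [[dx, dy, dz, wx, wy, wz, gripper], ...]. A call has 1 to 5 rows; each row is the pose to reach, as a shift and turn from the pose commanded when the call began, along the tool's axes at that moment; what a row does not reach only later rows make up. A row lasts 1/10 s, in which the tool goes at most 50 mm and 8.59 degrees, less where a joint would pass 70% of its speed; a pose out of reach is approached as far as the arm can. A call with a number of a shift or a turn outside -1 to 1 is refused whole. A call with a gripper value outside its range is refused whole. The fingers move at their own pace and stop on an object; "newtons" is the grip in N (left out, the last holds). Time passes only in rows, so rows that repeat a pose let the fingers close. It gives the time, the measured TCP pose, the force, the opening and the grip force at its end, in the units of the state.
- manip.get_obs(): the state, without advancing time (a new reading comes with each control period).
- manip.snapshot(name): name is "side" or "top" or "wrist"; returns (picture, depth): 400x640x3 uint8, red, green, blue; 400x640 float32, m along the optical axis (not along the pixel's ray), 0 where there is no reading.
- manip.camera_params(name): a dict with "intrinsics" (3x3 intrinsics, pixels), "R" (3x3) and "t" (3): a world point X has camera coordinates R X + t; the wrist camera has in their place "hand_eye" (4x4, takes a point from camera to tool coordinates, whose origin is the TCP and whose axes are the flange's). Camera axes: x right, y down, z forward; pixel columns grow to the right and rows downward; lengths in m; the calibration is good to about 2 mm. A picture is of the moment at which its call begins: read the wrist's pose just before it. camera_params takes no time and is no camera call.
- manip.job_done(): hands the job in; it is judged then, once.
The state is a dict: "t": time; "joint_pos": joint angles; "qd": joint speeds; "joint_torque": joint torques, N m; "eef_pos": TCP position; "tcp_rot": TCP orientation; "ft_force": force on the tool from outside, world axes, zero at the start; "torque": the same for the moment, N m; "grip_width": finger opening in m; "finger_force": force on a finger pad.
Only numpy, scipy, OpenCV 4.12 (cv2) and the standard library are available. Lean on these libraries where they do the work, as an engineer would, in place of code of your own. Each camera call takes 0.05 s, during which the arm holds its last target. There are 200 camera calls.

### The job

Lift the tray marker's hood by its handle until it stands nearly upright (past 70 degrees), let go and see that it stays up by itself. Then, keeping the slide tray level, carry it by its rib into the bay, paper-strip end towards the stop, push it fully home against the stop and hold it pressed there, steady, until the damped marker plunger has come all the way out over the paper strip. Then let go, leaving the tray lying flat in the bay between the guides and the hood still up; leave the other things on the desk where they are.

Things in the scene. Friction and masses are not known exactly. Their poses are not given: they have to be found in the camera images.
- marker_unit: Tray marker fixed on the desk: white base 250 x 200 x 20 mm, bay on top. Origin at desk level under the bay; +x points from the bay's open front to the stop, +y to the marker plunger's side, z up. Base spans x -105 to 145; bay floor at z 20. White feeler housing behind the stop, top z 50; black plunger housing at x 33 to 67, y 61 to 93, top z 54. Hinge posts at x 136, y +-85.
- stop_face (a point): Middle of the stop's face, 10 mm over the bay floor, at marker_unit (75, 0, 30) mm; axes as marker_unit's. The stop is a dark steel wall across the bay's far end, 24 mm high, 98 mm wide.
- feeler (a joint): Sprung steel pin 14 mm thick, sticking out 14 mm from the middle of the stop towards -x of marker_unit, its axis 11 mm over the bay floor. 0 = fully out; 0.014 m = flush with the stop's face, as when the tray is fully home. The tray's end must push it in: 3 N at first, 7 N at the end. It pushes the tray back out when let go.
- marker (a joint): Marker plunger: rod 12 mm thick with a rubber nose, comes out of the black housing along -y over the tray's paper strip, axis at marker_unit x 50, z 48.5 mm, 4 mm clear of the tray. Not touched: air-damped, it slowly follows 1.8 x the feeler. 0 = drawn in, 0.025 m = all out (over 0.022 counts), some 2 s after the tray is home, while kept within 1.5 mm of the stop. Draws back by itself later.
- hood (a joint): Angle of the hood in rad: 0 = shut and level, 1.57 = upright, 1.65 = end. Stands slightly ajar or shut at the start. Hood: white frame with clear pane, 210 x 194 x 6 mm, 0.3 kg, on a friction hinge that stays at any angle; lifting at the handle takes 4 to 5 N.
- hood_handle (a point): Middle of the hood's black handle: a round bar 14 mm thick, 110 mm long along y of marker_unit, in the plane of the hood, 45 mm beyond its free edge (38 mm clear gap), 255 mm from the hinge axis; about 63 mm over the desk when shut. The bar can turn between fingers as the hood swings. Axes turn with the hood: y along the bar.
- hood_hinge (a point): Point on the hood's hinge axis, at marker_unit (135, 0, 60) mm; the axis runs along y. The handle is 255 mm from it towards -x and 3 mm above it when shut, and swings up and over towards +x.
- tray: Loose aluminium slide tray, 130 (x) x 90 (y) mm, walls 18 mm high, about 0.3 kg, carrying two glass slides fixed in it. Origin at the centre of its underside, z up. Along its middle stands a rib (handle) 60 mm long in x, 10 mm thick in y, its top 46 mm above the underside. A white paper strip runs across its +x end, the end that goes to the stop.
- tray_handle (a point): Middle of the rib to grip, 12 mm below its top: tray (-25, 0, 34) mm. Axes as the tray's.
- tray_nose (a point): Middle of the tray's +x end face, 10 mm above its underside: tray (65, 0, 10) mm.
- stain_bottle: Bystander: amber bottle, 60 mm across, 130 mm high; origin under its centre.
- slide_box: Bystander: grey box 100 x 80 x 40 mm; origin under its centre.
- staining_jar: Bystander: white cup, 70 mm across, 80 mm high; origin under its centre.
- bay (a point): Point on the bay floor at marker_unit (0, 0, 20) mm, axes as marker_unit's. Two steel guides, 8 mm high and 8 mm wide, run along x from -80 to 55 mm on either side of it, their inner faces at y = +50 and -50 mm (100 mm apart; the tray is 90 mm wide). The front is open.

How it is judged (in metres and radians):
On the way, in this order (a step that is already met when the one before it is completed fails the run):
1. the hood stands past 70 degrees by itself, let go, for 1 s (value of joint hood above 1.22 rad and velocity of joint hood between -0.05 and 0.05 rad/s and contact force between the fingers and anything else below 0.3 N), for 1 s.
2. the tray is pressed home against the stop, between the guides, until the marker plunger is all the way out (x of tray_nose in the frame of marker_unit above 0.0725 m and z of tray in the frame of marker_unit below 0.024 m and angle between tray's own z axis and vertical below 0.06 rad and angle between the x axis of tray and the x axis of marker_unit, either way round below 0.1 rad and value of joint marker above 0.022 m), for 0.3 s.
At the end, for the whole second after the job is handed in: The hood still stands past 70 degrees (1.22 rad) by itself; the tray, let go and at rest, lies flat (within 0.06 rad) on the bay floor between the guides (origin within 10 mm of the bay's centre line, at most 50 mm before the marker_unit origin in x) (value of joint hood above 1.22 rad and z of tray in the frame of marker_unit between 0.016 and 0.024 m and x of tray in the frame of marker_unit above -0.05 m and y of tray in the frame of marker_unit between -0.01 and 0.01 m and angle between tray's own z axis and vertical below 0.06 rad and angle between the x axis of tray and the x axis of marker_unit, either way round below 0.15 rad and linear speed of tray below 0.02 m/s and contact force between the fingers and anything else below 0.3 N); the robot touches nothing.
It fails at once if the tray is tipped by more than 25 degrees (angle between tray's own z axis and vertical above 0.44 rad).
It fails at once if a bystander is shifted by more than 30 mm or knocked over (distance of any of stain_bottle, slide_box, staining_jar from where it was at the start of the episode above 0.03 m or angle between any of stain_bottle, staining_jar's own z axis and vertical above 0.5 rad).
It also fails if it takes over 72 s, if anything falls off the work surface, if the arm or the gripper's body presses on something with over 40 N, if the wrist force passes 120 N, or if a joint passes its speed limit or range.

## Working session

There is one attempt and no reset: what is moved stays moved. The work goes in short steps, Python scripts to look and compute and a tool call to move; the robot and the scene stay as the last step left them, time stands still between calls to the robot, and variables do not carry over. Pictures are saved under pics/ and viewed, at most 10 in all, crops included, and the job is handed in when it is done.

Besides the shell and the picture viewer there is one more tool, called after ">>>" as name(argument=value, ...), one argument or row to a line, values as JSON. move_arm: Moves the arm, as the interface text tells. Scaled input: -1 to 1 covers 80 mm each way for a shift and 30 degrees each way for a turn. Its arguments: {"type":"object","properties":{"plan":{"type":"array"},"newtons":{"type":"number"}},"required":["plan"]}

```bash
mkdir -p pics
cat > h.py <<'E'
import numpy as np, cv2
from workcell import manip
def snap(c,fn=None):
    o=manip.get_obs(); im,d=manip.snapshot(c); p=manip.camera_params(c)
    K=np.array(p["intrinsics"])
    if c=="wrist":
        H=np.array(p["hand_eye"]); T=np.eye(4); T[:3,:3]=np.array(o["tcp_rot"]); T[:3,3]=o["eef_pos"]; W=T@H
    else:
        W=np.eye(4); R=np.array(p["R"]); W[:3,:3]=R.T; W[:3,3]=-R.T@np.array(p["t"])
    if fn: cv2.imwrite("pics/"+fn,im[:,:,::-1])
    return im,d,K,W
def cloud(d,K,W):
    v,u=np.mgrid[:d.shape[0],:d.shape[1]]
    c=np.stack([(u-K[0,2])/K[0,0]*d,(v-K[1,2])/K[1,1]*d,d],-1)
    P=c@W[:3,:3].T+W[:3,3]; P[d==0]=np.nan; return P
def ray(u,v,z,K,W):
    r=W[:3,:3]@np.array([(u-K[0,2])/K[0,0],(v-K[1,2])/K[1,1],1.]); s=(z-W[2,3])/r[2]; return W[:3,3]+s*r
E
python3 - <<'E'
from h import *
for c in("top","side"):
    im,d,K,W=snap(c,c+"0.png"); np.savez("/tmp/"+c,im=im,d=d,K=K,W=W); print(c,W[:3,3].round(3),W[:3,2].round(3))
o=manip.get_obs(); print(o["t"],o["eef_pos"],np.array(o["tcp_rot"]).round(3),o["grip_width"])
E
```

```text
top [ 0.416 -0.022  1.196] [ 0.11   0.001 -0.994]
side [ 0.033 -0.625  0.807] [ 0.476  0.566 -0.673]
0.1 [0.16689568 0.6276757  0.23040055] [[-0.966  0.257 -0.   ]
 [ 0.257  0.966 -0.002]
 [-0.    -0.002 -1.   ]] 0.08513235789270042
```

View pics/top0.png

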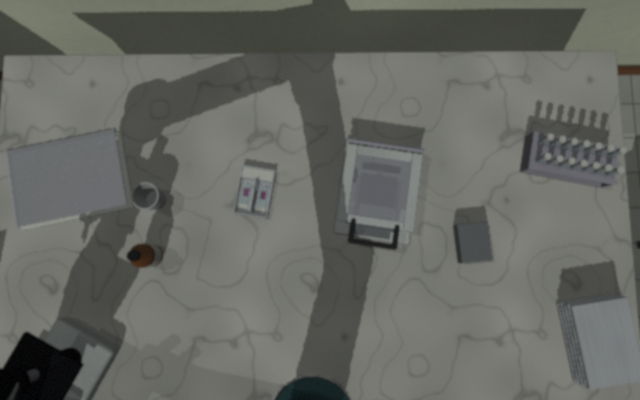

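View pics/side0.png

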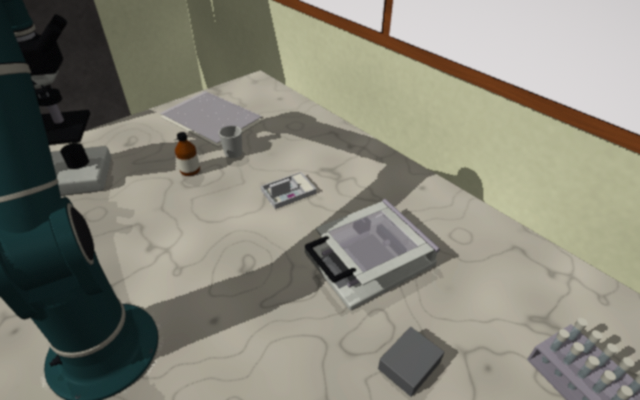

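Top view: the marker unit is around (382,190) with the black handle at (373,232). The tray is at (256,190), the jar at (146,193), the bottle at (141,255) and the box at (473,237). The paper end of the tray looks like the far end, at the top of the picture, but that needs a closer look.

Run:
```python
from h import *
z=np.load("/tmp/top.npz"); im,d,K,W=[z[k] for k in("im","d","K","W")]; P=cloud(d,K,W)
g=im.max(2)
print("desk z",np.nanmedian(P[250:300,200:280,2]))
def box(m,name):
    pts=P[m]; pts=pts[~np.isnan(pts[:,0])]
    r=cv2.minAreaRect(pts[:,:2].astype(np.float32)); print(name,m.sum(),np.array(r[0]).round(4),np.array(r[1]).round(4),round(r[2],1),"z",np.percentile(pts[:,2],[5,50,95]).round(3)); return pts
def reg(u0,u1,v0,v1):
    m=np.zeros(g.shape,bool); m[v0:v1,u0:u1]=1; return m
box(reg(340,405,215,252)&(g<40)&(P[...,2]>.045),"handle+arms")
m=reg(340,405,215,252)&(g<40)
for v in range(214,250,3): print(v,np.where(m[v])[0][[0,-1]] if m[v].any() else 0, np.nanmedian(P[v,355:390,2]).round(3))
box(reg(330,432,130,250)&(P[...,2]>.012),"unit")
box(reg(230,285,155,222)&(P[...,2]>.008),"tray")
box(reg(230,285,155,222)&(P[...,2]>.030),"rib")
box(reg(450,500,200,270)&(P[...,2]>.02),"box")
box(reg(115,158,235,275)&(P[...,2]>.03),"bottle")
# tray: crop, and unit crop enlarged
a=cv2.resize(im[150:225,225:290],None,fx=6,fy=6,interpolation=2); b=cv2.resize(im[115:255,330:435],None,fx=4,fy=4,interpolation=2)
h=max(a.shape[0],b.shape[0]); a=np.pad(a,((0,h-a.shape[0]),(0,0),(0,0)));b=np.pad(b,((0,h-b.shape[0]),(0,0),(0,0)))
c=np.hstack([a,b])[:,:,::-1]; print(c.shape); cv2.imwrite("pics/crop0.png",cv2.convertScaleAbs(c,alpha=1.4)[:600,:810])
```

```text
desk z -1.70407091326652e-06
handle+arms 279 [ 0.4653 -0.1559] [0.1175 0.0553] 80.4 z [0.074 0.078 0.082]
214 0 0.072
217 0 0.072
220 [353 353] 0.072
223 [351 353] 0.073
226 [351 354] 0.022
229 [350 397] 0.02
232 [350 397] 0.02
235 [349 396] 0.02
238 [349 396] 0.018
241 [349 395] 0.071
244 [362 395] 0.078
247 [387 395] 0.002
unit 7833 [ 0.5694 -0.1733] [0.1998 0.271 ] 80.9 z [0.019 0.069 0.076]
tray 858 [0.5944 0.1375] [0.1167 0.1579] 83.1 z [0.009 0.017 0.045]
rib 112 [0.5585 0.1532] [0.0106 0.0589] 79.7 z [0.033 0.045 0.049]
box 1303 [ 0.4447 -0.4188] [0.0999 0.0818] 5.2 z [0.034 0.04  0.043]
bottle 622 [0.4181 0.4143] [0.0587 0.0532] 0.1 z [0.046 0.091 0.131]
(560, 810, 3)
```

```bash
python3 -c "
import cv2;a=cv2.imread('pics/crop0.png');cv2.imwrite('pics/crop0b.png',cv2.resize(a,(760,int(a.shape[0]*760/a.shape[1]))))"
```

```text
(no output)
```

View pics/crop0b.png

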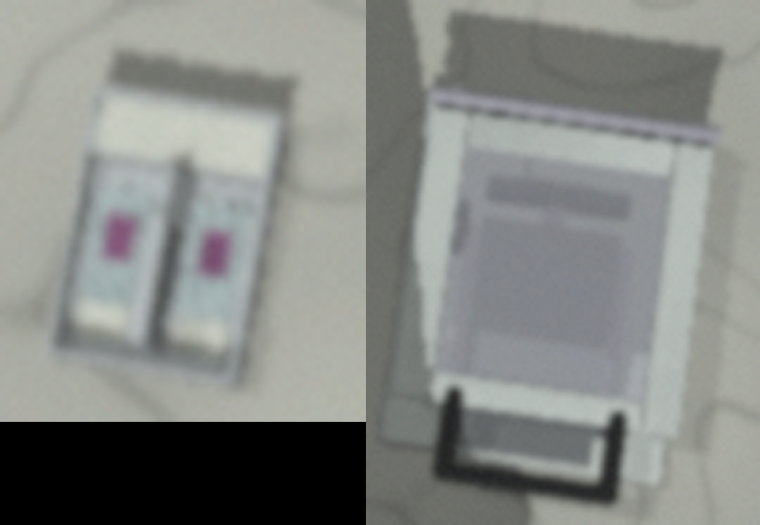

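```bash
cat >> h.py <<'E'
from scipy.spatial.transform import Rotation as Ro
def down(yaw): # tool down, tool y axis at world angle yaw (deg)
    a=np.radians(yaw); y=np.array([np.cos(a),np.sin(a),0]); z=np.array([0,0,-1.]); return np.stack([np.cross(y,z),y,z],1)
def plan(segs,start=None):
    """segs: list of (pos,R,ncalls); prints one normalised row per call"""
    o=manip.get_obs(); p,R=start if start else (np.array(o["eef_pos"]),np.array(o["tcp_rot"]))
    for P,Q,n in segs:
        p0,R0=p.copy(),R.copy(); w=Ro.from_matrix(R0.T@Q).as_rotvec()
        for i in range(1,n+1):
            t=p0+(np.array(P)-p0)*i/n; T=R0@Ro.from_rotvec(w*i/n).as_matrix()
            s=(R.T@(t-p)/.08).round(2); r=np.degrees(Ro.from_matrix(R.T@T).as_rotvec())/30; r=r.round(3)
            print(list(s),list(r)); p=p+R@s*.08; R=R@Ro.from_rotvec(np.radians(r*30)).as_matrix()
        print("->",p.round(4),R[:,1].round(3))
    return p,R
E
python3 - <<'E'
from h import *
plan([([.48,.30,.27],down(33),6),([.445,-.1525,.22],down(-9.6),6)])
E
```

```text
[np.float64(-0.81), np.float64(-0.49), np.float64(-0.08)] [np.float64(-0.0), np.float64(0.0), np.float64(0.234)]
[np.float64(-0.86), np.float64(-0.39), np.float64(-0.08)] [np.float64(-0.001), np.float64(0.001), np.float64(0.234)]
[np.float64(-0.9), np.float64(-0.29), np.float64(-0.09)] [np.float64(-0.0), np.float64(-0.0), np.float64(0.234)]
[np.float64(-0.93), np.float64(-0.17), np.float64(-0.08)] [np.float64(-0.001), np.float64(0.0), np.float64(0.234)]
[np.float64(-0.94), np.float64(-0.05), np.float64(-0.08)] [np.float64(-0.0), np.float64(0.0), np.float64(0.234)]
[np.float64(-0.94), np.float64(0.06), np.float64(-0.08)] [np.float64(-0.001), np.float64(0.001), np.float64(0.234)]
-> [0.48   0.3001 0.2698] [0.839 0.545 0.   ]
[np.float64(-0.75), np.float64(-0.57), np.float64(0.1)] [np.float64(-0.0), np.float64(-0.0), np.float64(0.237)]
[np.float64(-0.82), np.float64(-0.48), np.float64(0.11)] [np.float64(-0.0), np.float64(-0.0), np.float64(0.236)]
[np.float64(-0.87), np.float64(-0.37), np.float64(0.1)] [np.float64(-0.0), np.float64(-0.0), np.float64(0.237)]
[np.float64(-0.91), np.float64(-0.27), np.float64(0.1)] [np.float64(-0.0), np.float64(-0.0), np.float64(0.236)]
[np.float64(-0.93), np.float64(-0.15), np.float64(0.11)] [np.float64(-0.0), np.float64(-0.0), np.float64(0.237)]
[np.float64(-0.94), np.float64(-0.03), np.float64(0.1)] [np.float64(-0.0), np.float64(-0.0), np.float64(0.237)]
-> [ 0.4449 -0.1521  0.2201] [ 0.986 -0.167 -0.   ]
```

>>> move_arm(
  plan=[
    [-0.81,-0.49,-0.08,0,0,0.234,-1],
    [-0.81,-0.49,-0.08,0,0,0.234,-1],
    [-0.81,-0.49,-0.08,0,0,0.234,-1],
  ],
)

```text
t: 0.4
eef_pos: [0.2241, 0.5706, 0.2378]
tcp_rot: [[-0.925, 0.379, 0.002], [0.379, 0.925, -0.002], [-0.003, -0.001, -1.0]]
ft_force: [0.4, -0.1, 0.4]
grip_width: 0.0856
finger_force: 0.0
```

>>> move_arm(
  plan=[
    [-0.86,-0.39,-0.08,0,0,0.234,-1],
    [-0.86,-0.39,-0.08,0,0,0.234,-1],
    [-0.86,-0.39,-0.08,0,0,0.234,-1],
  ],
)

```text
t: 0.7
eef_pos: [0.2751, 0.5164, 0.2443]
tcp_rot: [[-0.872, 0.489, 0.002], [0.489, 0.872, -0.001], [-0.002, -0.0, -1.0]]
ft_force: [0.2, 0.1, 0.7]
grip_width: 0.0853
finger_force: 0.0
```

>>> move_arm(
  plan=[
    [-0.9,-0.29,-0.09,0,0,0.234,-1],
    [-0.9,-0.29,-0.09,0,0,0.234,-1],
    [-0.9,-0.29,-0.09,0,0,0.234,-1],
  ],
)

```text
t: 1.0
eef_pos: [0.3261, 0.4619, 0.2516]
tcp_rot: [[-0.807, 0.591, 0.001], [0.591, 0.807, -0.001], [-0.001, 0.0, -1.0]]
ft_force: [0.0, 0.2, -0.7]
grip_width: 0.0857
finger_force: 0.0
```

>>> move_arm(
  plan=[
    [-0.93,-0.17,-0.08,0,0,0.234,-1],
    [-0.93,-0.17,-0.08,0,0,0.234,-1],
    [-0.93,-0.17,-0.08,0,0,0.234,-1],
  ],
)

```text
t: 1.3
eef_pos: [0.3779, 0.4077, 0.2579]
tcp_rot: [[-0.729, 0.684, 0.001], [0.684, 0.729, -0.0], [-0.001, 0.001, -1.0]]
ft_force: [0.3, 0.0, -0.5]
grip_width: 0.0854
finger_force: 0.0
```

>>> move_arm(
  plan=[
    [-0.94,-0.05,-0.08,0,0,0.234,-1],
    [-0.94,-0.05,-0.08,0,0,0.234,-1],
    [-0.94,-0.05,-0.08,0,0,0.234,-1],
  ],
)

```text
t: 1.6
eef_pos: [0.4298, 0.354, 0.2642]
tcp_rot: [[-0.641, 0.768, 0.001], [0.768, 0.641, -0.0], [-0.001, 0.001, -1.0]]
ft_force: [-0.3, 0.3, 0.2]
grip_width: 0.0856
finger_force: 0.0
```

>>> move_arm(
  plan=[
    [-0.94,0.06,-0.08,0,0,0.234,-1],
    [-0.94,0.06,-0.08,0,0,0.234,-1],
    [-0.94,0.06,-0.08,0,0,0.234,-1],
  ],
)

```text
t: 1.9
eef_pos: [0.4816, 0.2998, 0.2705]
tcp_rot: [[-0.542, 0.84, 0.001], [0.84, 0.542, -0.0], [-0.001, 0.001, -1.0]]
ft_force: [-0.6, 1.1, 0.0]
grip_width: 0.0853
finger_force: 0.0
```

>>> move_arm(
  plan=[
    [-0.75,-0.57,0.1,0,0,0.237,-1],
    [-0.75,-0.57,0.1,0,0,0.237,-1],
    [-0.75,-0.57,0.1,0,0,0.237,-1],
  ],
)

```text
t: 2.2
eef_pos: [0.473, 0.2244, 0.2618]
tcp_rot: [[-0.436, 0.9, -0.002], [0.9, 0.436, -0.001], [0.0, -0.002, -1.0]]
ft_force: [0.3, 0.5, -0.1]
grip_width: 0.0856
finger_force: 0.0
```

>>> move_arm(
  plan=[
    [-0.82,-0.48,0.11,0,0,0.236,-1],
    [-0.82,-0.48,0.11,0,0,0.236,-1],
    [-0.82,-0.48,0.11,0,0,0.236,-1],
  ],
)

```text
t: 2.5
eef_pos: [0.4676, 0.1491, 0.2533]
tcp_rot: [[-0.321, 0.947, -0.001], [0.947, 0.321, -0.0], [0.0, -0.001, -1.0]]
ft_force: [0.1, 0.1, -0.2]
grip_width: 0.0853
finger_force: 0.0
```

>>> move_arm(
  plan=[
    [-0.87,-0.37,0.1,0,0,0.237,-0.2],
    [-0.87,-0.37,0.1,0,0,0.237,-0.2],
    [-0.87,-0.37,0.1,0,0,0.237,-0.2],
  ],
)

```text
t: 2.8
eef_pos: [0.4627, 0.074, 0.2455]
tcp_rot: [[-0.202, 0.979, -0.0], [0.979, 0.202, 0.0], [0.0, -0.0, -1.0]]
ft_force: [-0.2, 0.6, 0.8]
grip_width: 0.0513
finger_force: 0.0
```

>>> move_arm(
  plan=[
    [-0.91,-0.27,0.1,0,0,0.236,0],
    [-0.91,-0.27,0.1,0,0,0.236,0],
    [-0.91,-0.27,0.1,0,0,0.236,0.1],
  ],
)

```text
t: 3.1
eef_pos: [0.4569, -0.0016, 0.2377]
tcp_rot: [[-0.08, 0.997, 0.0], [0.997, 0.08, -0.0], [-0.0, 0.0, -1.0]]
ft_force: [-0.8, 0.5, 0.6]
grip_width: 0.0387
finger_force: 0.0
```

>>> move_arm(
  plan=[
    [-0.93,-0.15,0.11,0,0,0.237,0.1],
    [-0.93,-0.15,0.11,0,0,0.237,0.1],
    [-0.93,-0.15,0.11,0,0,0.237,0.1],
  ],
)

```text
t: 3.4
eef_pos: [0.4514, -0.0767, 0.2289]
tcp_rot: [[0.044, 0.999, 0.0], [0.999, -0.044, -0.0], [-0.0, 0.0, -1.0]]
ft_force: [-0.1, -0.2, -0.2]
grip_width: 0.0388
finger_force: 0.0
```

>>> move_arm(
  plan=[
    [-0.94,-0.03,0.1,0,0,0.237,0.1],
    [-0.94,-0.03,0.1,0,0,0.237,0.1],
    [-0.94,-0.03,0.1,0,0,0.237,0.1],
    [-0.94,-0.03,0.1,0,0,0.237,0.1],
  ],
)

```text
t: 3.8
eef_pos: [0.4463, -0.1489, 0.2208]
tcp_rot: [[0.163, 0.987, 0.0], [0.987, -0.163, 0.001], [0.001, -0.0, -1.0]]
ft_force: [-0.2, 0.6, -0.1]
grip_width: 0.0388
finger_force: 0.0
```

Run:
```python
from h import *
im,d,K,W=snap("wrist","w1.png"); P=cloud(d,K,W); np.savez("/tmp/w1",im=im,d=d,K=K,W=W)
m=(im.max(2)<45)&(P[...,2]>.05)&(P[...,2]<.11)&(np.abs(P[...,0]-.455)<.06)&(np.abs(P[...,1]+.155)<.09)
pts=P[m]; print(len(pts),W[:3,3].round(3))
r=cv2.minAreaRect(pts[:,:2].astype(np.float32)); print(r, np.percentile(pts[:,2],[5,50,95]).round(4))
```

```text
3711 [ 0.457 -0.076  0.363]
((0.46502265334129333, -0.15631231665611267), (0.1217406764626503, 0.061390820890665054), 79.91305541992188) [0.0739 0.0771 0.0789]
```

View pics/w1.png

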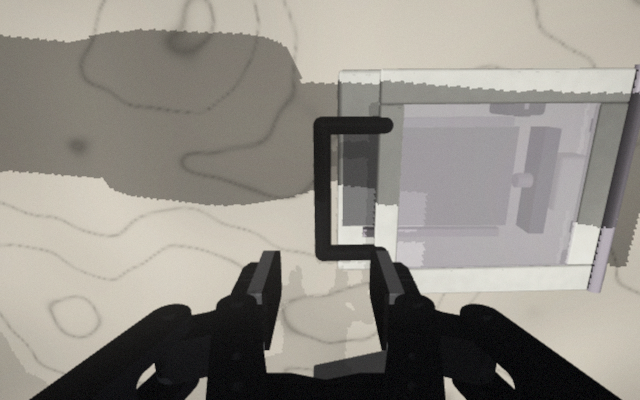

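The wrist picture shows the handle bar at columns 315–329, rows 120–258, nearly parallel to the image rows' normal. The fingers are to its lower side and the hood's free edge is at column 377. I'll measure the bar itself.

Run:
```python
from h import *
z=np.load("/tmp/w1.npz"); im,d,K,W=[z[k] for k in("im","d","K","W")]; P=cloud(d,K,W)
m=np.zeros(d.shape,bool); m[118:258,312:332]=1; m&=(im.max(2)<45)&(P[...,2]>.06)&(P[...,2]<.09)
pts=P[m]; r=cv2.minAreaRect(pts[:,:2].astype(np.float32)); print(r,np.percentile(pts[:,2],[5,50,95]).round(4))
# hinge-side purple rear edge / hood plane tilt
h=np.zeros(d.shape,bool); h[80:255,383:397]=1; print("free edge z",np.nanmedian(P[h],0)); h[:]=0; h[100:255,592:602]=1; print("rear",np.nanmedian(P[h],0))
c=np.array(r[0]); a=np.radians(r[2]-90); ex=np.array([np.cos(a),np.sin(a)]) ; print("unit yaw",np.degrees(a), "hinge",c+ex*.2545,"origin",c+ex*.1195)
plan([([c[0],c[1],.14],down(-9.7),1),([c[0],c[1],.0555],down(-9.7),2)])
```

```text
((0.44211721420288086, -0.1512884944677353), (0.11770332604646683, 0.013931249268352985), 80.8408432006836) [0.0748 0.0776 0.0792]
free edge z [ 0.49919374 -0.1408656   0.07261846]
rear [ 0.67101492 -0.17924726  0.06603881]
unit yaw -9.159156799316406 hinge [ 0.69337234 -0.19179916] origin [ 0.56009359 -0.1703102 ]
[np.float64(-0.04), np.float64(-0.05), np.float64(1.01)] [np.float64(-0.0), np.float64(-0.002), np.float64(0.012)]
-> [ 0.4418 -0.1511  0.14  ] [ 0.986 -0.169 -0.   ]
[np.float64(-0.0), np.float64(0.0), np.float64(0.53)] [np.float64(-0.0), np.float64(0.0), np.float64(-0.0)]
[np.float64(-0.0), np.float64(0.0), np.float64(0.53)] [np.float64(-0.0), np.float64(0.0), np.float64(-0.0)]
-> [ 0.4418 -0.1511  0.0552] [ 0.986 -0.169 -0.   ]
```

>>> move_arm(
  plan=[
    [-0.04,-0.05,1.0,0,0,0,0.1],
    [-0.04,-0.05,1.0,0,0,0,0.1],
    [-0.04,-0.05,1.0,0,0,0,0.1],
  ],
)

```text
t: 4.15
eef_pos: [0.4384, -0.151, 0.1378]
tcp_rot: [[0.163, 0.987, -0.008], [0.987, -0.163, 0.002], [0.0, -0.008, -1.0]]
ft_force: [-1.0, 1.1, 0.0]
grip_width: 0.0385
finger_force: 0.0
```

>>> move_arm(
  plan=[
    [0,0,0.55,0,0,0,0.1],
    [0,0,0.8,0,0,0,0.1],
    [0,0,1.0,0,0,0,0.1],
    [0,0,1.0,0,0,0,0.1],
  ],
)

```text
t: 4.55
eef_pos: [0.441, -0.1524, 0.0606]
tcp_rot: [[0.164, 0.986, -0.001], [0.986, -0.164, 0.001], [0.001, -0.002, -1.0]]
ft_force: [0.1, 0.2, -0.5]
grip_width: 0.0382
finger_force: 0.0
```

>>> move_arm(
  plan=[
    [0,0,0.09,0,0,0,0.5],
    [0,0,0.09,0,0,0,1],
    [0,0,0.09,0,0,0,1],
    [0,0,0.09,0,0,0,1],
    [0,0,0.09,0,0,0,1],
  ],
  newtons=30,
)

```text
t: 5.05
eef_pos: [0.4431, -0.1537, 0.0549]
tcp_rot: [[0.165, 0.986, 0.005], [0.986, -0.165, -0.001], [0.0, 0.005, -1.0]]
ft_force: [5.4, 1.2, -5.0]
grip_width: 0.0127
finger_force: 29.3
```

Run:
```python
from h import *
f=np.radians([3.1,19,35,51,68,85.5]); r=.255
for a,b in zip(f,f[1:]):
    print([[0,round(r*(np.cos(a)-np.cos(c))/.08,2),round(-r*(np.sin(c)-np.sin(a))/.08,2)] for c in np.linspace(a,b,6)[1:]])
```

```text
[[0, np.float64(0.01), np.float64(-0.18)], [0, np.float64(0.04), np.float64(-0.35)], [0, np.float64(0.07), np.float64(-0.53)], [0, np.float64(0.12), np.float64(-0.7)], [0, np.float64(0.17), np.float64(-0.87)]]
[[0, np.float64(0.06), np.float64(-0.17)], [0, np.float64(0.13), np.float64(-0.33)], [0, np.float64(0.22), np.float64(-0.49)], [0, np.float64(0.3), np.float64(-0.64)], [0, np.float64(0.4), np.float64(-0.79)]]
[[0, np.float64(0.11), np.float64(-0.14)], [0, np.float64(0.22), np.float64(-0.28)], [0, np.float64(0.34), np.float64(-0.41)], [0, np.float64(0.47), np.float64(-0.53)], [0, np.float64(0.61), np.float64(-0.65)]]
[[0, np.float64(0.15), np.float64(-0.11)], [0, np.float64(0.31), np.float64(-0.22)], [0, np.float64(0.47), np.float64(-0.32)], [0, np.float64(0.64), np.float64(-0.4)], [0, np.float64(0.81), np.float64(-0.48)]]
[[0, np.float64(0.18), np.float64(-0.07)], [0, np.float64(0.37), np.float64(-0.12)], [0, np.float64(0.56), np.float64(-0.17)], [0, np.float64(0.75), np.float64(-0.2)], [0, np.float64(0.94), np.float64(-0.22)]]
```

>>> move_arm(
  plan=[
    [0,0.01,-0.18,0,0,0,1],
    [0,0.04,-0.35,0,0,0,1],
    [0,0.07,-0.53,0,0,0,1],
    [0,0.12,-0.7,0,0,0,1],
    [0,0.17,-0.87,0,0,0,1],
  ],
  newtons=40,
)

```text
t: 5.55
eef_pos: [0.4556, -0.1558, 0.1246]
tcp_rot: [[0.166, 0.986, 0.003], [0.986, -0.166, -0.0], [0.0, 0.003, -1.0]]
ft_force: [8.4, 0.8, -9.9]
grip_width: 0.013
finger_force: 39.0
```

>>> move_arm(
  plan=[
    [0,0.06,-0.17,0,0,0,1],
    [0,0.13,-0.33,0,0,0,1],
    [0,0.22,-0.49,0,0,0,1],
    [0,0.3,-0.64,0,0,0,1],
    [0,0.4,-0.79,0,0,0,1],
  ],
)

```text
t: 6.05
eef_pos: [0.4847, -0.1604, 0.1869]
tcp_rot: [[0.166, 0.986, -0.002], [0.986, -0.166, 0.002], [0.001, -0.002, -1.0]]
ft_force: [0.1, 2.0, -5.5]
grip_width: 0.0124
finger_force: 39.0
```

>>> move_arm(
  plan=[
    [0,0.11,-0.14,0,0,0,1],
    [0,0.22,-0.28,0,0,0,1],
    [0,0.34,-0.41,0,0,0,1],
    [0,0.47,-0.53,0,0,0,1],
    [0,0.61,-0.65,0,0,0,1],
  ],
)

```text
t: 6.55
eef_pos: [0.5281, -0.1673, 0.2387]
tcp_rot: [[0.167, 0.986, -0.014], [0.986, -0.166, 0.008], [0.005, -0.015, -1.0]]
ft_force: [-18.9, 8.0, 15.1]
grip_width: 0.0125
finger_force: 40.0
```

>>> move_arm(
  plan=[
    [0,0.15,-0.11,0,0,0,1],
    [0,0.31,-0.22,0,0,0,1],
    [0,0.47,-0.32,0,0,0,1],
    [0,0.64,-0.4,0,0,0,1],
    [0,0.81,-0.48,0,0,0,1],
  ],
)

```text
t: 7.05
eef_pos: [0.596, -0.1782, 0.281]
tcp_rot: [[0.165, 0.986, -0.003], [0.986, -0.165, 0.006], [0.006, -0.004, -1.0]]
ft_force: [-11.6, 9.2, 18.1]
grip_width: 0.0124
finger_force: 41.2
```

>>> move_arm(
  plan=[
    [0,0.18,-0.07,0,0,0,1],
    [0,0.37,-0.12,0,0,0,1],
    [0,0.56,-0.17,0,0,0,1],
    [0,0.75,-0.2,0,0,0,1],
    [0,0.94,-0.22,0,0,0,1],
  ],
)

```text
t: 7.55
eef_pos: [0.6726, -0.1905, 0.2982]
tcp_rot: [[0.164, 0.986, 0.002], [0.986, -0.164, 0.004], [0.004, 0.001, -1.0]]
ft_force: [-4.9, 7.2, 5.4]
grip_width: 0.012
finger_force: 42.7
```

>>> move_arm(
  plan=[
    [0,0,0,0,0,0,1],
    [0,0,0,0,0,0,1],
  ],
)

```text
t: 7.75
eef_pos: [0.6745, -0.1908, 0.2982]
tcp_rot: [[0.164, 0.986, 0.007], [0.986, -0.164, 0.002], [0.003, 0.006, -1.0]]
ft_force: [1.6, 4.8, 7.2]
grip_width: 0.0121
finger_force: 42.7
```

>>> move_arm(
  plan=[
    [0,0,0,0,0,0,0.4],
    [0,0,0,0,0,0,0],
    [0,0,0,0,0,0,0],
    [0,0,-0.2,0,0,0,0],
    [0,0,-0.5,0,0,0,0],
  ],
)

```text
t: 8.25
eef_pos: [0.6708, -0.1932, 0.3342]
tcp_rot: [[0.168, 0.986, -0.003], [0.986, -0.168, 0.0], [-0.0, -0.003, -1.0]]
ft_force: [0.6, -0.0, 0.8]
grip_width: 0.0424
finger_force: 0.0
```

>>> move_arm(
  plan=[
    [0,0,-0.3,0,0,0,-1],
    [0,-0.3,-0.7,0,0,0,-1],
    [0,-0.6,-0.8,0,0,0,-1],
    [0,-0.9,-0.8,0,0,0,-1],
    [0,-0.9,-0.8,0,0,0,-1],
  ],
)

```text
t: 8.75
eef_pos: [0.5985, -0.1823, 0.401]
tcp_rot: [[0.169, 0.986, 0.002], [0.986, -0.169, 0.001], [0.001, 0.002, -1.0]]
ft_force: [-0.4, 0.4, -0.1]
grip_width: 0.0852
finger_force: 0.0
```

Run:
```python
from h import *
im,d,K,W=snap("side","s1.png"); P=cloud(d,K,W)
o=manip.get_obs(); print(o["t"],o["eef_pos"])
```

```text
8.8 [ 0.59993255 -0.18177026  0.40048388]
```

View pics/s1.png

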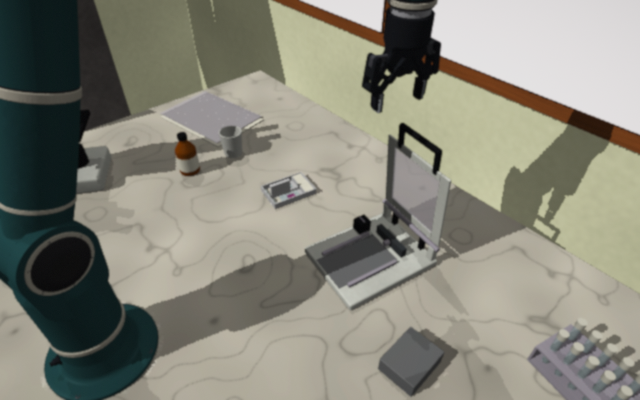

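The hood stands nearly upright at about (420,190) and the gripper is clear of it. The bay is now open. I'll measure the bay with the wrist camera from here.

Run:
```python
from h import *
im,d,K,W=snap("wrist","w2.png"); P=cloud(d,K,W); np.savez("/tmp/w2",im=im,d=d,K=K,W=W)
```

```text
(no output)
```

View pics/w2.png

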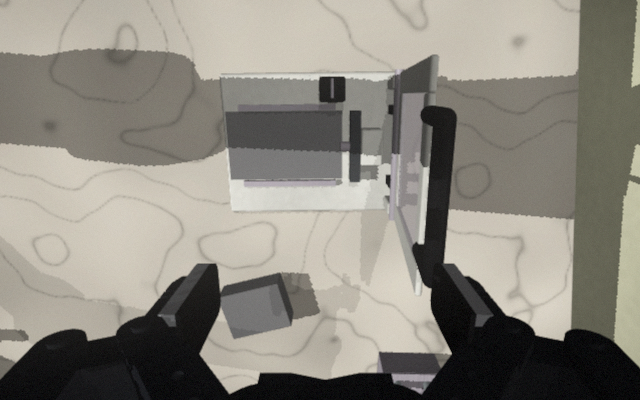

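The bay floor is at columns 227–343, rows 112–180. The guides are at rows 107 and 183, the stop at columns 350–361, rows 110–181, and the plunger housing at (332,88), which is the +y side.

Run:
```python
from h import *
z=np.load("/tmp/w2.npz"); im,d,K,W=[z[k] for k in("im","d","K","W")]; P=cloud(d,K,W); g=im.max(2)
def reg(u0,u1,v0,v1):
    m=np.zeros(g.shape,bool); m[v0:v1,u0:u1]=1; return m
def box(m,n):
    p=P[m]; r=cv2.minAreaRect(p[:,:2].astype(np.float32)); print(n,len(p),np.round(r[0],4),np.round(r[1],4),round(r[2],2),np.percentile(p[:,2],[5,50,95]).round(4)); return np.array(r[0]),r[2],r[1]
c,a,s=box(reg(344,366,100,190)&(P[...,2]>.036)&(P[...,2]<.049)&(g<70),"stop")
box(reg(315,348,70,104)&(P[...,2]>.045)&(P[...,2]<.062)&(g<60),"plunger housing")
box(reg(227,348,96,112)&(P[...,2]>.0245)&(P[...,2]<.034),"guide+")
box(reg(227,348,175,192)&(P[...,2]>.0245)&(P[...,2]<.034),"guide-")
m=reg(215,300,60,220)&(P[...,2]>.012); p=P[m]
# front edge of base: min col per row
rows=np.arange(85,205); uu=[np.where(m[v,215:300])[0][0]+215 for v in rows]
f=np.polyfit(rows,uu,1); pa=ray(f[0]*85+f[1],85,.02,K,W); pb=ray(f[0]*205+f[1],205,.02,K,W); e=pa-pb; print("front edge",pa,pb,np.degrees(np.arctan2(e[1],e[0]))-90)
print("floor z",np.nanmedian(P[130:165,250:320,2]))
```

```text
stop 478 [ 0.6409 -0.1829] [0.0929 0.0137] 81.29 [0.0402 0.0434 0.0449]
plunger housing 551 [ 0.6213 -0.1048] [0.0311 0.0313] 80.24 [0.0516 0.0534 0.0551]
guide+ 589 [ 0.556  -0.1164] [0.008  0.1343] 80.77 [0.0258 0.0275 0.0291]
guide- 522 [ 0.5388 -0.2229] [0.0084 0.1339] 80.77 [0.0257 0.0274 0.0289]
front edge [ 0.47160188 -0.07271506  0.02      ] [ 0.44437295 -0.24367153  0.02      ] -9.049714476752612
floor z 0.01984871755228701
```

Run:
```python
from h import *
print(np.round(manip.get_obs()["joint_pos"],1))
plan([([.5585,.1532,.22],down(79.7),5)])
```

```text
[-15.7  20.2  40.4  84.6 -13.2  79.9  15.6]
[np.float64(0.81), np.float64(-0.24), np.float64(0.45)] [np.float64(0.001), np.float64(0.0), np.float64(-0.595)]
[np.float64(0.84), np.float64(0.01), np.float64(0.45)] [np.float64(0.0), np.float64(0.001), np.float64(-0.596)]
[np.float64(0.8), np.float64(0.27), np.float64(0.45)] [np.float64(0.001), np.float64(0.0), np.float64(-0.595)]
[np.float64(0.67), np.float64(0.51), np.float64(0.45)] [np.float64(0.001), np.float64(0.001), np.float64(-0.596)]
[np.float64(0.49), np.float64(0.68), np.float64(0.45)] [np.float64(0.001), np.float64(0.0), np.float64(-0.595)]
-> [0.5586 0.1528 0.2199] [ 0.179  0.984 -0.   ]
```

>>> move_arm(
  plan=[
    [0.81,-0.24,0.45,0,0,-0.595,0.1],
    [0.81,-0.24,0.45,0,0,-0.595,0.1],
    [0.81,-0.24,0.45,0,0,-0.595,0.1],
  ],
)

```text
t: 9.15
eef_pos: [0.5928, -0.1089, 0.3601]
tcp_rot: [[-0.153, 0.988, -0.004], [0.988, 0.153, 0.002], [0.003, -0.004, -1.0]]
ft_force: [0.2, 0.1, -0.5]
grip_width: 0.0441
finger_force: 0.0
```

>>> move_arm(
  plan=[
    [0.84,0.01,0.45,0,0,-0.596,0.1],
    [0.84,0.01,0.45,0,0,-0.596,0.1],
    [0.84,0.01,0.45,0,0,-0.596,0.1],
  ],
)

```text
t: 9.45
eef_pos: [0.5836, -0.0435, 0.3245]
tcp_rot: [[-0.447, 0.895, -0.004], [0.895, 0.447, 0.001], [0.003, -0.003, -1.0]]
ft_force: [-0.3, 0.6, 0.6]
grip_width: 0.0384
finger_force: 0.0
```

>>> move_arm(
  plan=[
    [0.8,0.27,0.45,0,0,-0.595,0.1],
    [0.8,0.27,0.45,0,0,-0.595,0.1],
    [0.8,0.27,0.45,0,0,-0.595,0.1],
  ],
)

```text
t: 9.75
eef_pos: [0.5747, 0.0225, 0.2889]
tcp_rot: [[-0.698, 0.716, -0.003], [0.716, 0.698, 0.001], [0.003, -0.002, -1.0]]
ft_force: [-0.8, 0.4, -0.5]
grip_width: 0.0381
finger_force: 0.0
```

>>> move_arm(
  plan=[
    [0.67,0.51,0.45,0,0,-0.596,0.1],
    [0.67,0.51,0.45,0,0,-0.596,0.1],
    [0.67,0.51,0.45,0,0,-0.596,0.1],
  ],
)

```text
t: 10.05
eef_pos: [0.5669, 0.0887, 0.2531]
tcp_rot: [[-0.884, 0.468, -0.002], [0.468, 0.884, 0.0], [0.002, -0.001, -1.0]]
ft_force: [-1.1, -0.2, 0.3]
grip_width: 0.0386
finger_force: 0.0
```

>>> move_arm(
  plan=[
    [0.49,0.68,0.45,0,0,-0.595,0.1],
    [0.49,0.68,0.45,0,0,-0.595,0.1],
    [0.49,0.68,0.45,0,0,-0.595,0.1],
    [0.49,0.68,0.45,0,0,-0.595,0.1],
    [0.49,0.68,0.45,0,0,-0.595,0.1],
  ],
)

```text
t: 10.55
eef_pos: [0.5599, 0.1501, 0.2196]
tcp_rot: [[-0.983, 0.185, 0.002], [0.185, 0.983, -0.001], [-0.002, -0.0, -1.0]]
ft_force: [-0.0, -0.2, -0.6]
grip_width: 0.0385
finger_force: 0.0
```

Run:
```python
from h import *
im,d,K,W=snap("wrist","w3.png"); P=cloud(d,K,W); np.savez("/tmp/w3",im=im,d=d,K=K,W=W)
o=manip.get_obs(); print(o["t"],o["eef_pos"],np.round(o["joint_pos"],1))
near=(np.abs(P[...,0]-.58)<.12)&(np.abs(P[...,1]-.15)<.1)&(P[...,2]<.06)
def box(m,n):
    p=P[m]; r=cv2.minAreaRect(p[:,:2].astype(np.float32)); print(n,len(p),np.round(r[0],4),np.round(r[1],4),round(r[2],2),np.percentile(p[:,2],[5,50,95]).round(4))
box(near&(P[...,2]>.04),"rib top"); box(near&(P[...,2]>.013),"tray")
t=near&(P[...,2]>.0155)&(P[...,2]<.0205); box(t,"wall tops")
```

```text
10.6 [0.55964875 0.15034636 0.21954797] [-30.6  20.7  15.4 103.6  -6.4  56.4  66.7]
rib top 734 [0.5575 0.154 ] [0.01   0.0598] 79.69 [0.0435 0.0453 0.0466]
tray 4512 [0.5824 0.1496] [0.0902 0.1306] 79.92 [0.0147 0.0166 0.0456]
wall tops 2882 [0.5824 0.1496] [0.0902 0.1306] 79.92 [0.0156 0.0166 0.0185]
```

View pics/w3.png

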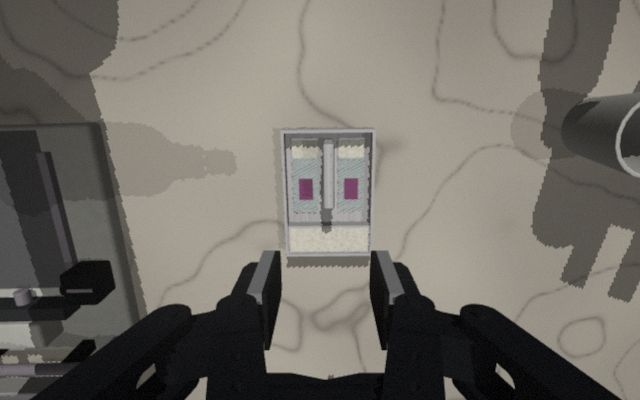

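The paper strip is at the bottom of the picture, rows 225–250, which is world +x and towards the stop side. The rib is at columns 322–334, rows 140–207. Rib and tray measurements agree, with the 25 mm offset and yaw about -10.2°.

Run:
```python
from h import *
s=plan([([.5575,.154,.14],down(79.8),1),([.5575,.154,.017],down(79.8),2)])
```

```text
[np.float64(0.04), np.float64(0.04), np.float64(0.99)] [np.float64(-0.0), np.float64(0.004), np.float64(-0.014)]
-> [0.5573 0.154  0.1403] [ 0.177  0.984 -0.   ]
[np.float64(-0.0), np.float64(0.0), np.float64(0.77)] [np.float64(-0.0), np.float64(0.0), np.float64(-0.0)]
[np.float64(-0.0), np.float64(0.0), np.float64(0.77)] [np.float64(-0.0), np.float64(0.0), np.float64(-0.0)]
-> [0.5573 0.154  0.0171] [ 0.177  0.984 -0.   ]
```

>>> move_arm(
  plan=[
    [0.03,0.03,0.6,0,0,0,0.1],
    [0.03,0.03,0.99,0,0,0,0.1],
    [0.03,0.03,0.99,0,0,0,0.1],
    [0.03,0.03,0.99,0,0,0,0.1],
  ],
)

```text
t: 11.0
eef_pos: [0.5572, 0.1545, 0.1402]
tcp_rot: [[-0.983, 0.181, 0.001], [0.181, 0.983, -0.0], [-0.001, -0.0, -1.0]]
ft_force: [0.9, -0.8, -0.7]
grip_width: 0.0385
finger_force: 0.0
```

>>> move_arm(
  plan=[
    [0,0,0.4,0,0,0,0.1],
    [0,0,0.77,0,0,0,0.1],
    [0,0,0.77,0,0,0,0.1],
    [0,0,0.77,0,0,0,0.1],
    [0,0,0.77,0,0,0,0.1],
  ],
)

```text
t: 11.5
eef_pos: [0.5582, 0.1559, 0.0803]
tcp_rot: [[-0.984, 0.179, 0.004], [0.179, 0.984, 0.001], [-0.004, 0.002, -1.0]]
ft_force: [-1.0, 0.2, 0.3]
grip_width: 0.0385
finger_force: 0.0
```

>>> move_arm(
  plan=[
    [0,-0.02,0.3,0,0,0,0.1],
    [0,-0.02,0.6,0,0,0,0.1],
    [0,-0.02,0.78,0,0,0,0.1],
    [0,-0.02,0.78,0,0,0,0.1],
    [0,-0.02,0.78,0,0,0,0.1],
  ],
)

```text
t: 12.0
eef_pos: [0.5567, 0.1542, 0.0163]
tcp_rot: [[-0.984, 0.179, 0.001], [0.179, 0.984, 0.0], [-0.001, 0.001, -1.0]]
ft_force: [0.1, 0.5, -0.1]
grip_width: 0.0383
finger_force: 0.0
```

>>> move_arm(
  plan=[
    [0,0,0,0,0,0,0.5],
    [0,0,0,0,0,0,1],
    [0,0,0,0,0,0,1],
    [0,0,0,0,0,0,1],
    [0,0,0,0,0,0,1],
  ],
  newtons=60,
)

```text
t: 12.5
eef_pos: [0.5568, 0.1542, 0.0166]
tcp_rot: [[-0.984, 0.179, 0.002], [0.179, 0.984, 0.001], [-0.002, 0.001, -1.0]]
ft_force: [-0.6, 0.7, 6.5]
grip_width: 0.0093
finger_force: 60.3
```

Run:
```python
from h import *
plan([([.557,.154,.09],down(79.7),1),([.513,-.1641,.11],down(80.8),5),([.513,-.1641,.065],down(80.8),1)])
```

```text
[np.float64(-0.0), np.float64(-0.0), np.float64(-0.92)] [np.float64(0.002), np.float64(0.003), np.float64(-0.0)]
-> [0.5567 0.1542 0.0902] [0.179 0.984 0.   ]
[np.float64(-0.03), np.float64(-0.8), np.float64(-0.05)] [np.float64(0.0), np.float64(0.0), np.float64(-0.007)]
[np.float64(-0.04), np.float64(-0.8), np.float64(-0.05)] [np.float64(0.0), np.float64(0.0), np.float64(-0.008)]
[np.float64(-0.03), np.float64(-0.81), np.float64(-0.05)] [np.float64(0.0), np.float64(0.0), np.float64(-0.007)]
[np.float64(-0.02), np.float64(-0.8), np.float64(-0.05)] [np.float64(0.0), np.float64(0.0), np.float64(-0.007)]
[np.float64(-0.02), np.float64(-0.8), np.float64(-0.05)] [np.float64(0.0), np.float64(0.0), np.float64(-0.008)]
-> [ 0.5127 -0.1638  0.1102] [0.16  0.987 0.   ]
[np.float64(-0.0), np.float64(-0.0), np.float64(0.56)] [np.float64(0.0), np.float64(0.0), np.float64(0.0)]
-> [ 0.5127 -0.1638  0.0654] [0.16  0.987 0.   ]
```

>>> move_arm(
  plan=[
    [0,0,-0.15,0,0,0,1],
    [0,0,-0.4,0,0,0,1],
    [0,0,-0.7,0,0,0,1],
    [0,0,-0.92,0,0,0,1],
    [0,0,-0.92,0,0,0,1],
  ],
)

```text
t: 13.0
eef_pos: [0.5573, 0.1545, 0.0915]
tcp_rot: [[-0.984, 0.179, 0.004], [0.179, 0.984, 0.002], [-0.004, 0.002, -1.0]]
ft_force: [0.7, 0.1, -2.7]
grip_width: 0.0091
finger_force: 59.0
```

>>> move_arm(
  plan=[
    [-0.01,-0.1,-0.01,0,0,0,1],
    [-0.01,-0.25,-0.02,0,0,0,1],
    [-0.02,-0.42,-0.03,0,0,0,1],
    [-0.03,-0.6,-0.04,0,0,-0.007,1],
    [-0.03,-0.8,-0.05,0,0,-0.007,1],
  ],
)

```text
t: 13.5
eef_pos: [0.5464, 0.0887, 0.0925]
tcp_rot: [[-0.984, 0.176, -0.001], [0.176, 0.984, -0.0], [0.001, -0.001, -1.0]]
ft_force: [0.3, 0.4, -3.5]
grip_width: 0.0094
finger_force: 58.9
```

>>> move_arm(
  plan=[
    [-0.01,-0.2,-0.01,0,0,0,1],
    [-0.02,-0.4,-0.02,0,0,0,1],
    [-0.03,-0.6,-0.04,0,0,-0.007,1],
    [-0.04,-0.8,-0.05,0,0,-0.008,1],
  ],
)

```text
t: 13.9
eef_pos: [0.5386, 0.0254, 0.0971]
tcp_rot: [[-0.985, 0.171, 0.0], [0.171, 0.985, 0.0], [-0.0, 0.0, -1.0]]
ft_force: [0.7, -0.4, -3.5]
grip_width: 0.0088
finger_force: 58.9
```

>>> move_arm(
  plan=[
    [-0.01,-0.2,-0.01,0,0,0,1],
    [-0.02,-0.4,-0.02,0,0,0,1],
    [-0.03,-0.6,-0.04,0,0,-0.007,1],
    [-0.03,-0.81,-0.05,0,0,-0.007,1],
  ],
)

```text
t: 14.3
eef_pos: [0.53, -0.0385, 0.1011]
tcp_rot: [[-0.986, 0.167, 0.0], [0.167, 0.986, 0.0], [-0.0, 0.0, -1.0]]
ft_force: [0.2, 0.0, -3.6]
grip_width: 0.0089
finger_force: 58.9
```

>>> move_arm(
  plan=[
    [-0.01,-0.2,-0.01,0,0,0,1],
    [-0.01,-0.4,-0.02,0,0,0,1],
    [-0.02,-0.6,-0.04,0,0,-0.007,1],
    [-0.02,-0.8,-0.05,0,0,-0.007,1],
  ],
)

```text
t: 14.7
eef_pos: [0.5207, -0.102, 0.1051]
tcp_rot: [[-0.986, 0.164, 0.0], [0.164, 0.986, -0.0], [-0.0, -0.0, -1.0]]
ft_force: [1.0, 0.4, -3.9]
grip_width: 0.0094
finger_force: 58.9
```

>>> move_arm(
  plan=[
    [-0.01,-0.2,-0.01,0,0,0,1],
    [-0.01,-0.4,-0.02,0,0,0,1],
    [-0.02,-0.58,-0.04,0,0,-0.008,1],
    [-0.02,-0.72,-0.05,0,0,-0.008,1],
    [-0.02,-0.8,-0.05,0,0,-0.008,1],
  ],
)

```text
t: 15.2
eef_pos: [0.5116, -0.1656, 0.109]
tcp_rot: [[-0.987, 0.161, 0.0], [0.161, 0.987, -0.0], [-0.0, -0.0, -1.0]]
ft_force: [0.1, 0.6, -4.8]
grip_width: 0.0088
finger_force: 58.9
```

>>> move_arm(
  plan=[
    [0,0,0,0,0,0,1],
    [0,0,0,0,0,0,1],
    [0,0,0,0,0,0,1],
  ],
)

```text
t: 15.5
eef_pos: [0.5121, -0.163, 0.1088]
tcp_rot: [[-0.987, 0.158, -0.0], [0.158, 0.987, 0.001], [0.0, 0.001, -1.0]]
ft_force: [0.2, 0.4, -3.7]
grip_width: 0.009
finger_force: 58.9
```

Run:
```python
from h import *
im,d,K,W=snap("wrist","w4.png"); P=cloud(d,K,W); np.savez("/tmp/w4",im=im,d=d,K=K,W=W)
o=manip.get_obs(); print(o["t"],o["eef_pos"],np.round(o["tcp_rot"],3).tolist(),o["ft_force"])
O=np.array([.5598,-.1717]); a=np.radians(-9.2); ex=np.array([np.cos(a),np.sin(a)]); ey=np.array([-ex[1],ex[0]])
q=np.array(o["eef_pos"])[:2]-O; print("tcp in unit",q@ex,q@ey)
def box(m,n):
    p=P[m]; r=cv2.minAreaRect(p[:,:2].astype(np.float32)); c=np.array(r[0])-O; print(n,len(p),"unit",(c@ex).round(4),(c@ey).round(4),np.round(r[1],4),round(r[2],2),np.percentile(p[:,2],[5,50,95]).round(4))
h=P[...,2]
U=(P[...,:2]-O)@ex; V=(P[...,:2]-O)@ey
box((h>.102)&(h<.122)&(abs(V)<.055)&(U>-.12)&(U<.06),"tray top")
box((h>.0245)&(h<.034)&(V>.045)&(V<.063)&(U>-.1)&(U<.06),"guide+")
box((h>.0245)&(h<.034)&(V<-.045)&(V>-.063)&(U>-.1)&(U<.06),"guide-")
```

```text
15.55 [ 0.51215427 -0.1630349   0.10876802] [[-0.987, 0.158, -0.0], [0.158, 0.987, 0.0], [0.0, 0.0, -1.0]] [-1.19035793  0.14216761 -3.7501211 ]
tcp in unit -0.04841821459009118 0.0009359829840944098
tray top 6095 unit -0.0382 0.0016 [0.0904 0.0993] 80.78 [0.103  0.1095 0.1185]
guide+ 168 unit -0.0768 0.0536 [0.0087 0.0078] 83.34 [0.0257 0.0274 0.0285]
guide- 168 unit -0.0766 -0.0543 [0.0084 0.0074] 80.35 [0.0259 0.0274 0.0285]
```

View pics/w4.png

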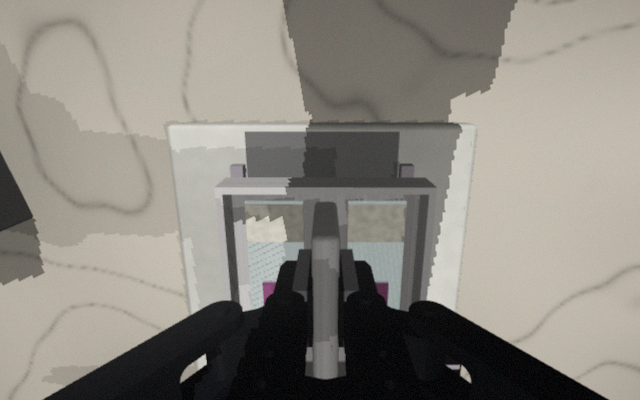

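The tray is held level over the bay. The guide ends show at columns 237 and 405 and are symmetric about the unit's centre line. The tray sits 1.6 mm towards +y, so I correct that and lower it.

>>> move_arm(
  plan=[
    [0,-0.01,0.2,0,0,0,1],
    [0,-0.02,0.4,0,0,0,1],
    [0,-0.02,0.6,0,0,0,1],
    [0,-0.02,0.7,0,0,0,1],
    [0,-0.02,0.7,0,0,0,1],
  ],
)

```text
t: 16.05
eef_pos: [0.5111, -0.1649, 0.0519]
tcp_rot: [[-0.987, 0.159, -0.002], [0.159, 0.987, 0.001], [0.002, 0.0, -1.0]]
ft_force: [-0.8, -0.2, -4.9]
grip_width: 0.0091
finger_force: 58.8
```

>>> move_arm(
  plan=[
    [0,0,0.08,0,0,0,1],
    [0,0,0.14,0,0,0,1],
    [0,0,0.18,0,0,0,1],
    [0,0,0.19,0,0,0,1],
    [0,0,0.19,0,0,0,1],
  ],
)

```text
t: 16.55
eef_pos: [0.5118, -0.1656, 0.0377]
tcp_rot: [[-0.987, 0.16, 0.0], [0.16, 0.987, 0.0], [-0.0, 0.0, -1.0]]
ft_force: [-0.3, 0.3, -5.1]
grip_width: 0.0088
finger_force: 58.9
```

>>> move_arm(
  plan=[
    [-0.06,0.01,0.01,0,0,0,1],
    [-0.12,0.01,0.01,0,0,0,1],
    [-0.18,0.01,0.01,0,0,0,1],
    [-0.24,0.01,0.01,0,0,0,1],
    [-0.3,0.01,0.01,0,0,0,1],
  ],
)

```text
t: 17.05
eef_pos: [0.5337, -0.1682, 0.0366]
tcp_rot: [[-0.987, 0.16, -0.005], [0.16, 0.987, 0.002], [0.005, 0.001, -1.0]]
ft_force: [-10.5, 2.6, 6.3]
grip_width: 0.0091
finger_force: 60.4
```

>>> move_arm(
  plan=[
    [-0.04,0,0,0,0,0,1],
    [-0.08,0,0,0,0,0,1],
    [-0.11,0,0,0,0,0,1],
    [-0.13,0,0,0,0,0,1],
    [-0.14,0,0,0,0,0,1],
  ],
)

```text
t: 17.55
eef_pos: [0.5427, -0.1697, 0.0367]
tcp_rot: [[-0.987, 0.16, -0.008], [0.16, 0.987, 0.003], [0.009, 0.001, -1.0]]
ft_force: [-13.3, 2.9, 8.1]
grip_width: 0.009
finger_force: 60.8
```

>>> move_arm(
  plan=[
    [-0.02,0,0,0,0,0,1],
    [-0.02,0,0,0,0,0,1],
    [-0.02,0,0,0,0,0,1],
  ],
)

```text
t: 17.85
eef_pos: [0.5433, -0.1698, 0.0366]
tcp_rot: [[-0.987, 0.16, -0.01], [0.16, 0.987, 0.003], [0.01, 0.002, -1.0]]
ft_force: [-14.6, 2.9, 9.6]
grip_width: 0.0089
finger_force: 61.2
```

>>> move_arm(
  plan=[
    [-0.02,0,0,0,0,0,1],
    [-0.04,0,0,0,0,0,1],
    [-0.05,0,0,0,0,0,1],
    [-0.05,0,0,0,0,0,1],
  ],
)

```text
t: 18.25
eef_pos: [0.5433, -0.1698, 0.0365]
tcp_rot: [[-0.987, 0.16, -0.018], [0.16, 0.987, 0.006], [0.019, 0.003, -1.0]]
ft_force: [-25.3, 5.6, 21.2]
grip_width: 0.0089
finger_force: 62.8
```

>>> move_arm(
  plan=[
    [-0.01,0,0,0,0,0,1],
    [-0.02,0,0,0,0,0,1],
    [-0.02,0,0,0,0,0,1],
    [-0.02,0,0,0,0,0,1],
  ],
)

```text
t: 18.65
eef_pos: [0.5433, -0.1698, 0.0365]
tcp_rot: [[-0.987, 0.161, -0.021], [0.161, 0.987, 0.007], [0.022, 0.003, -1.0]]
ft_force: [-29.2, 6.2, 24.0]
grip_width: 0.009
finger_force: 63.4
```

>>> move_arm(
  plan=[
    [0,0,0,0,0,0,1],
    [0,0,0,0,0,0,1],
    [0,0,0,0,0,0,1],
    [0,0,0,0,0,0,1],
    [0,0,0,0,0,0,1],
  ],
)

```text
t: 19.15
eef_pos: [0.5434, -0.1698, 0.0365]
tcp_rot: [[-0.987, 0.161, -0.021], [0.161, 0.987, 0.007], [0.022, 0.003, -1.0]]
ft_force: [-29.7, 6.8, 25.3]
grip_width: 0.009
finger_force: 63.4
```

>>> move_arm(
  plan=[
    [0,0,0,0,0,0,1],
    [0,0,0,0,0,0,1],
    [0,0,0,0,0,0,1],
    [0,0,0,0,0,0,1],
    [0,0,0,0,0,0,1],
  ],
)

```text
t: 19.65
eef_pos: [0.5434, -0.1698, 0.0365]
tcp_rot: [[-0.987, 0.161, -0.021], [0.161, 0.987, 0.007], [0.022, 0.003, -1.0]]
ft_force: [-29.2, 5.9, 23.6]
grip_width: 0.0095
finger_force: 63.4
```

>>> move_arm(
  plan=[
    [0,0,0,0,0,0,1],
    [0,0,0,0,0,0,1],
    [0,0,0,0,0,0,1],
    [0,0,0,0,0,0,1],
    [0,0,0,0,0,0,1],
  ],
)

```text
t: 20.15
eef_pos: [0.5433, -0.1698, 0.0365]
tcp_rot: [[-0.987, 0.161, -0.021], [0.161, 0.987, 0.007], [0.022, 0.003, -1.0]]
ft_force: [-28.8, 6.7, 25.4]
grip_width: 0.0089
finger_force: 63.4
```

>>> move_arm(
  plan=[
    [0,0,0,0,0,0,1],
    [0,0,0,0,0,0,1],
    [0,0,0,0,0,0,1],
    [0,0,0,0,0,0,1],
    [0,0,0,0,0,0,1],
  ],
)

```text
t: 20.65
eef_pos: [0.5433, -0.1698, 0.0365]
tcp_rot: [[-0.987, 0.161, -0.021], [0.161, 0.987, 0.007], [0.022, 0.003, -1.0]]
ft_force: [-29.6, 6.7, 25.3]
grip_width: 0.0091
finger_force: 63.4
```

>>> move_arm(
  plan=[
    [0,0,0,0,0,0,1],
    [0,0,0,0,0,0,1],
    [0,0,0,0,0,0,1],
    [0,0,0,0,0,0,1],
    [0,0,0,0,0,0,1],
  ],
)

```text
t: 21.15
eef_pos: [0.5434, -0.1698, 0.0365]
tcp_rot: [[-0.987, 0.161, -0.021], [0.161, 0.987, 0.007], [0.022, 0.003, -1.0]]
ft_force: [-29.0, 6.9, 25.2]
grip_width: 0.0089
finger_force: 63.4
```

Run:
```python
from h import *
im,d,K,W=snap("side"); u=im[190:310,290:450]; cv2.imwrite("pics/s5.png",cv2.resize(u,None,fx=4,fy=4,interpolation=2)[:,:,::-1])
o=manip.get_obs(); print(o["t"],o["eef_pos"],o["ft_force"])
```

```text
21.2 [ 0.54333927 -0.16978751  0.0364607 ] [-28.02202803   6.05140548  24.53977962]
```

View pics/s5.png

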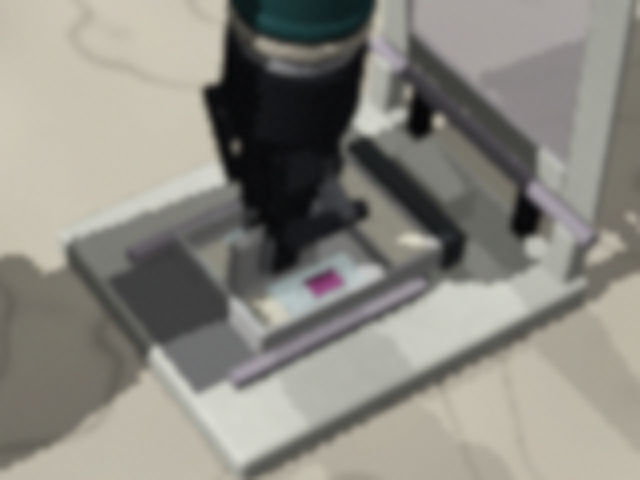

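The tray's end meets the stop squarely between the guides at about (420,245) in this crop. I'll hold a little longer and check the plunger numerically from the depth images.

>>> move_arm(
  plan=[
    [0,0,0,0,0,0,1],
    [0,0,0,0,0,0,1],
    [0,0,0,0,0,0,1],
    [0,0,0,0,0,0,1],
    [0,0,0,0,0,0,1],
  ],
)

```text
t: 21.7
eef_pos: [0.5433, -0.1698, 0.0365]
tcp_rot: [[-0.987, 0.161, -0.021], [0.161, 0.987, 0.007], [0.022, 0.003, -1.0]]
ft_force: [-29.2, 6.3, 24.7]
grip_width: 0.0089
finger_force: 63.4
```

Run:
```python
from h import *
O=np.array([.5598,-.1717]); a=np.radians(-9.2); ex=np.array([np.cos(a),np.sin(a)]); ey=np.array([-ex[1],ex[0]])
for c in("top","wrist","side"):
    im,d,K,W=snap(c); P=cloud(d,K,W); U=(P[...,:2]-O)@ex; V=(P[...,:2]-O)@ey; h=P[...,2]
    m=(abs(U-.05)<.007)&(V>.02)&(V<.058)&(h>.045)&(h<.06); print(c,m.sum(),(V[m].min(),V[m].max()) if m.any() else "")
    m=(abs(U-.05)<.007)&(V>.02)&(V<.058)&(h<.1); print(" seen",m.sum(),np.percentile(h[m],[5,50,95]).round(3) if m.any() else "")
```

```text
top 40 (np.float64(0.03520383837352809), np.float64(0.057299579424810156))
 seen 72 [0.026 0.049 0.057]
wrist 0 
 seen 0 
side 0 
 seen 1 [0.024 0.024 0.024]
```

The plunger is out to y 35 mm, about 25 mm of stroke. I'll ease off the press, let go and rise straight up.

>>> move_arm(
  plan=[
    [0.02,0,0,0,0,0,1],
    [0.04,0,0,0,0,0,1],
    [0.06,0,0,0,0,0,1],
    [0.08,0,-0.01,0,0,0,1],
    [0.08,0,-0.01,0,0,0,1],
  ],
  newtons=20,
)

```text
t: 22.35
eef_pos: [0.5431, -0.1699, 0.0365]
tcp_rot: [[-0.987, 0.16, -0.009], [0.16, 0.987, 0.002], [0.009, 0.001, -1.0]]
ft_force: [-7.8, 1.9, -0.3]
grip_width: 0.0089
finger_force: 59.7
```

>>> move_arm(
  plan=[
    [0,0,0,0,0,0,0.6],
    [0,0,0,0,0,0,0.2],
    [0,0,0,0,0,0,0.1],
    [0,0,0,0,0,0,0.1],
    [0,0,0,0,0,0,0.1],
  ],
)

```text
t: 22.85
eef_pos: [0.548, -0.1706, 0.038]
tcp_rot: [[-0.987, 0.16, 0.001], [0.16, 0.987, -0.0], [-0.001, -0.0, -1.0]]
ft_force: [-0.4, 0.0, 0.7]
grip_width: 0.0382
finger_force: 0.0
```

>>> move_arm(
  plan=[
    [0,0,-0.15,0,0,0,0.1],
    [0,0,-0.4,0,0,0,0.1],
    [0,0,-0.7,0,0,0,0.1],
    [0,0,-1,0,0,0,0.1],
    [0,0,-1,0,0,0,0.1],
  ],
)

```text
t: 23.35
eef_pos: [0.55, -0.1713, 0.1218]
tcp_rot: [[-0.987, 0.16, 0.007], [0.16, 0.987, -0.001], [-0.007, -0.0, -1.0]]
ft_force: [-0.7, -0.3, 0.4]
grip_width: 0.0384
finger_force: 0.0
```

>>> move_arm(
  plan=[
    [0.3,0,-0.5,0,0,0,0.1],
    [0.8,0,-1,0,0,0,0.1],
    [0.8,0,-1,0,0,0,0.1],
    [0.8,0,-1,0,0,0,0.1],
    [0.8,0,-1,0,0,0,0.1],
  ],
)

```text
t: 23.85
eef_pos: [0.4846, -0.16, 0.1972]
tcp_rot: [[-0.987, 0.159, -0.0], [0.159, 0.987, 0.0], [0.0, 0.0, -1.0]]
ft_force: [0.1, 0.5, -0.6]
grip_width: 0.0384
finger_force: 0.0
```

Run:
```python
from h import *
O=np.array([.5598,-.1717]); a=np.radians(-9.2); ex=np.array([np.cos(a),np.sin(a)]); ey=np.array([-ex[1],ex[0]])
im,d,K,W=snap("wrist","w6.png"); P=cloud(d,K,W); U=(P[...,:2]-O)@ex; V=(P[...,:2]-O)@ey; h=P[...,2]
def box(m,n):
    r=cv2.minAreaRect(np.stack([U[m],V[m]],1).astype(np.float32)); print(n,m.sum(),np.round(r,4) if 0 else r,np.percentile(h[m],[5,50,95]).round(4))
box((abs(V)<.048)&(U>-.1)&(U<.068)&(h>.033)&(h<.043),"tray walls"); box((abs(V)<.03)&(abs(U)<.09)&(h>.058)&(h<.075),"rib")
m=(h>.09)&(h<.3)&(abs(V)<.11)&(U>.05)&(U<.25); 
im,d,K,W=snap("side"); P=cloud(d,K,W); U=(P[...,:2]-O)@ex; V=(P[...,:2]-O)@ey; h=P[...,2]; m=(h>.27)&(h<.35)&(abs(V)<.07)&(U>.04)&(U<.25)&(im.max(2)<60)
print("hood handle",m.sum(),np.median(U[m]) if m.any() else "",h[m].max() if m.any() else "")
print(manip.get_obs()["t"],manip.get_obs()["ft_force"],manip.get_obs()["finger_force"])
```

```text
tray walls 4042 ((-0.0010251924395561218, -1.5389174222946167e-05), (0.13790078461170197, 0.09015786647796631), 0.18309752643108368) [0.0343 0.0361 0.0381]
rib 816 ((-0.02977895550429821, -0.0005609486252069473), (0.06004603952169418, 0.009318413212895393), 0.10810482501983643) [0.0635 0.0653 0.0665]
hood handle 437 0.11213056003752594 0.3223819901205328
23.95 [-0.11062338 -1.08447099  0.80912128] 0.0
```

View pics/w6.png

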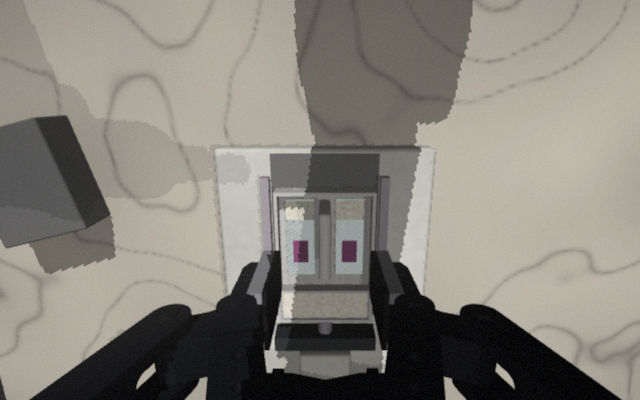

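The tray lies flat between the guides, pushed back about 14 mm by the feeler. Its origin is at x ≈ -5 mm, y ≈ 0, z ≈ 20 mm. The hood is still up at about 85°. I'll hand it in.

```bash
python3 -c "
from workcell import manip
print(manip.job_done())"
```

```text
the job is handed in; nothing more can be done
None
```

The job is handed in and the verdict wasn't shown. By my own checks the hood stands at about 85°, the tray was held home against the stop until the plunger was fully out (about 25 mm), and it now lies flat and released in the bay with the bystanders untouched.

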